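Set the pantry tray with the lidded canisters

ROBOT

A 6-joint arm with a two-finger parallel gripper is mounted at the origin on the work surface. World frame = base frame: x ahead of the robot, y to its left, z up, the work surface at z = 0. Lengths are in m, angles in rad, forces in N, time in s.
With the tool pointing down it reaches from about 0.35 to 0.775 m from the base axis. Payload 7.3 kg.
Tool frame: the origin (TCP) lies at the centre of the arm's flange, where the gripper is bolted on; the fingertips stand 178 mm ahead of it and the grasp point (between the pads) lies 159 mm ahead of it (tip_extent is the distance from the TCP to the fingertips, in m); z points along the fingers, y is the line along which they close (so a half turn about z gives the same grasp; the last joint's range is limited). The gripper opens to 92 mm and grips with 3 to 60 N. Pads are 19 mm wide; open, the fingers measure 130 mm over their backs; the gripper's body (75 mm by 190 mm) begins 47 mm behind the grasp point.
Start: joints at [1.084, 0.342, 1.524, -0, 1.275, -0.146], TCP at [0.175, 0.495, 0.405] pointing down, gripper open.
Joint ranges: [-2.53, 2.53], [-0.77, 2.02], [0.04, 2.7], [-1, 4.14], [0.28, 2.66], [-3.11, 3.11]. Speed limits (rad/s): [2.57, 2.57, 3.14, 3.14, 3.14, 3.14].

INTERFACE

Orientations are given as [roll, pitch, yaw] about the fixed x, y, z axes, in that order (R = Rz(yaw) Ry(pitch) Rx(roll)).
In Python, from cell import * gives the robot as it stands.
- The arm moves only by the tool arm_command, never from a script. Its arguments are lists of equal length, an entry for each row: "xyz": the shift along the world's x, y, z in mm, a list of three; "spin": the turn about the world's z in degrees. In form: {"xyz": [[tx, ty, tz], ...], "spin": [spin, ...]}. A call has 1 to 20 rows; each row shifts and turns the commanded pose from where the row before left it; what a row does not reach is not made up. A row lasts 1/10 s, in which the tool goes at most 50 mm and 8.59 degrees, less where a joint would pass 70% of its speed; a pose out of reach is approached as far as the arm can. A call with a gripper value outside its range is refused whole. "jaw" is the opening, from -1 (shut) to 1 (fully open), set as the call begins (left out, the last holds). The fingers move at their own pace and stop on an object; "squeeze" is the grip in N (left out, the last holds). Time passes only in rows, so rows that do not move let the fingers close. It gives the time, the measured TCP pose, the force, the opening and the grip force at its end, in the units of the state.
- observe(): the state, without advancing time (a new reading comes with each control period).
- read_camera(name): name is "scene" or "side" or "wrist"; returns a dict with "img" (400x640x3 uint8, red, green, blue), "depth" (400x640 float32, m along the optical axis (not along the pixel's ray), 0 where there is no reading), "fx", "fy", "cx", "cy" (pixels), "world_from_camera" (4x4, takes a point from camera to world coordinates). Camera axes: x right, y up, looking along -z (the intrinsics and any distortion apply to the point x, -y, -z); pixel columns grow to the right and rows downward; lengths in m; the calibration is good to about 2 mm. A picture is of the moment at which its call begins.
- hand_in(): hands the job in; it is judged then, once.
The state is a dict: "time": time; "qpos": joint angles; "qvel": joint speeds; "joint_efforts": joint torques, N m; "tool_pos": TCP position; "tool_rot": TCP orientation; "contact_force": force on the tool from outside, world axes, zero at the start; "torque": the same for the moment, N m; "opening": finger opening in m; "grip_force": force on a finger pad.
Only numpy, scipy, OpenCV 4.12 (cv2) and the standard library are available. Lean on these libraries where they do the work, as an engineer would, in place of code of your own. Each camera call takes 0.05 s, during which the arm holds its last target. There are 200 camera calls.

TASK

Gather the three canisters that have a wooden lid onto the wooden tray, each standing upright inside the rim of the coaster of its own size: widest on the largest, middle on the medium, slimmest on the smallest. Set them down gently, without dropping or knocking any over, and leave the two open pots without lids and the plant standing where they are.

Things in the scene. Friction and masses are not known exactly. Their poses are not given: they have to be found in the camera images.
- tray: Rectangular light-wood serving tray on the counter, fixed, 130 x 360 mm, its long side along its own y axis; rim 20 mm high and 8 mm thick, floor 8 mm thick. Origin: centre of the underside, z up. It holds the three coasters side by side along its y axis, 112 mm between centres, in an order that changes.
- coaster_large: The largest of the three round dark-wood coasters with a raised rim, fixed in the tray: recess 82 mm across inside the rim, outer diameter 92 mm, 9 mm high over all, floor of the recess 5 mm above its origin. Origin: centre of the underside (on the tray floor, 8 mm above the counter), z up. Made for the large canister.
- coaster_medium: The middle-sized of the three round dark-wood coasters with a raised rim, fixed in the tray: recess 70 mm across inside the rim, outer diameter 80 mm, 9 mm high over all, floor of the recess 5 mm above its origin. Origin: centre of the underside (on the tray floor, 8 mm above the counter), z up. Made for the medium canister.
- coaster_small: The smallest of the three round dark-wood coasters with a raised rim, fixed in the tray: recess 58 mm across inside the rim, outer diameter 68 mm, 9 mm high over all, floor of the recess 5 mm above its origin. Origin: centre of the underside (on the tray floor, 8 mm above the counter), z up. Made for the small canister.
- canister_large: The widest of the three white ceramic canisters closed with a flat wooden lid that has a wooden knob: loose, upright, round, straight-sided, 64 mm across and 66 mm high to the top of the lid; the knob (16 mm across) stands 14 mm higher. The lid is fast and as wide as the body. 0.12 to 0.45 kg. Origin: centre of the underside, z up.
- canister_medium: The middle of the three white ceramic canisters closed with a flat wooden lid that has a wooden knob: loose, upright, round, straight-sided, 52 mm across and 74 mm high to the top of the lid; the knob (16 mm across) stands 14 mm higher. The lid is fast and as wide as the body. 0.12 to 0.45 kg. Origin: centre of the underside, z up.
- canister_small: The slimmest of the three white ceramic canisters closed with a flat wooden lid that has a wooden knob: loose, upright, round, straight-sided, 40 mm across and 82 mm high to the top of the lid; the knob (16 mm across) stands 14 mm higher. The lid is fast and as wide as the body. 0.12 to 0.45 kg. Origin: centre of the underside, z up.
- pot_large: White ceramic pot like the large canister but without lid and open at the top: 64 mm across, 66 mm high, wall 4 mm, loose. Does not belong on the tray: leave it standing where it is. Origin: centre of the underside, z up.
- pot_medium: White ceramic pot like the medium canister but without lid and open at the top: 52 mm across, 74 mm high, wall 4 mm, loose. Does not belong on the tray: leave it standing where it is. Origin: centre of the underside, z up.
- plant: Small green plant in a terracotta pot, loose, pot 76 mm across at the rim and 65 mm high, leaves to about 160 mm high and 90 mm out from the middle. Leave it. Origin: centre of the underside, z up. (At the far right, near x 0.60, y -0.52 m, up to 0.14 m high, is a fixed pile of books with a glass clamp jar: no part in the job.)
Not all that is in view belongs to the job. Leave any green look-alike of the pot_large alone.

How it is judged:
By the outcome, as a careful person would: the job done as asked, in the order asked, and still so for the second after the job is handed in, with the robot touching nothing.
It also fails if it takes over 106 s, if anything falls off the work surface, if the arm or the gripper's body presses on something with over 40 N, if the wrist force passes 120 N, or if a joint passes its speed limit or range.

## Working session

There is one attempt and no reset: what is moved stays moved. The work goes in short steps, Python scripts to look and compute and a tool call to move; the robot and the scene stay as the last step left them, time stands still between calls to the robot, and variables do not carry over. Pictures are saved under pics/ and viewed, at most 14 in all, crops included, and the job is handed in when it is done.

Besides the shell and the picture viewer there is one more tool, called after "Emit:" as name(argument=value, ...), one argument or row to a line, values as JSON. arm_command: Moves the arm, as the interface text tells. Its arguments: {"type":"object","properties":{"xyz":{"type":"array","items":{"type":"array","items":{"type":"number"}}},"spin":{"type":"array","items":{"type":"number"}},"jaw":{"type":"number"},"squeeze":{"type":"number"}},"required":["xyz","spin"]}

```bash
mkdir -p pics; cat > h.py <<'E'
from cell import *
import numpy as np, cv2, pickle
def snap(name,fn):
    c=read_camera(name); cv2.imwrite('pics/'+fn+'.png',c['img'][:,:,::-1]); pickle.dump(c,open(fn+'.pkl','wb')); return c
def pts(c):
    d=c['depth']; v,u=np.indices(d.shape)
    p=np.stack([(u-c['cx'])/c['fx']*d,-(v-c['cy'])/c['fy']*d,-d,np.ones_like(d)],-1)
    return (p@np.array(c['world_from_camera']).T)[...,:3]
def ray(c,u,v,z):
    T=np.array(c['world_from_camera']); r=T[:3,:3]@np.array([(u-c['cx'])/c['fx'],-(v-c['cy'])/c['fy'],-1]); o=T[:3,3]
    return o+r*(z-o[2])/r[2]
E
python3 - <<'E'
from h import *
for n in("scene","side"):
    c=snap(n,n+'0'); print({k:v for k,v in c.items() if k not in('img','depth')})
print(observe())
E
```

```text
{'fx': 365.97578435312954, 'fy': 365.97578435312954, 'cx': 323.7948750910526, 'cy': 203.2737553984571, 'world_from_camera': array([[-4.53139546e-01, -7.40751319e-01,  4.95935515e-01,
         1.03183726e+00],
       [ 8.91439266e-01, -3.77018870e-01,  2.51381793e-01,
         3.45647446e-01],
       [ 7.65652612e-04,  5.56007424e-01,  8.31176972e-01,
         9.48624501e-01],
       [ 0.00000000e+00,  0.00000000e+00,  0.00000000e+00,
         1.00000000e+00]])}
{'fx': 369.9688198907864, 'fy': 369.9688198907864, 'cx': 312.3298457059429, 'cy': 201.39937693438065, 'world_from_camera': array([[ 0.72456733,  0.39449076, -0.56513646,  0.04558955],
       [-0.68879026,  0.44289212, -0.57394647, -0.40117179],
       [ 0.02387791,  0.80512335,  0.59262655,  0.54020079],
       [ 0.        ,  0.        ,  0.        ,  1.        ]])}
{'time': 0.1, 'qpos': array([ 1.08401425e+00,  3.42636837e-01,  1.52495114e+00, -1.70772767e-05,
        1.27541821e+00, -1.45979957e-01]), 'qvel': array([ 0.00065496, -0.00123296, -0.00194517,  0.00236094,  0.00059617,
        0.00055092]), 'joint_efforts': array([ 2.01445509e-03, -4.32003772e+01, -2.44695479e+01,  7.17816199e-02,
        5.27645065e-02, -6.26676047e-05]), 'tool_pos': array([0.17538535, 0.49469561, 0.40411236]), 'tool_rot': array([-3.14019178e+00, -1.89458218e-04,  2.80079539e+00]), 'contact_force': array([ 0.50322387, -0.40705388,  0.22887379]), 'torque': array([ 0.00239419, -0.03613812,  0.03063755]), 'grip_force': 0.0, 'opening': 0.09177168347821753}
```

View pics/scene0.png

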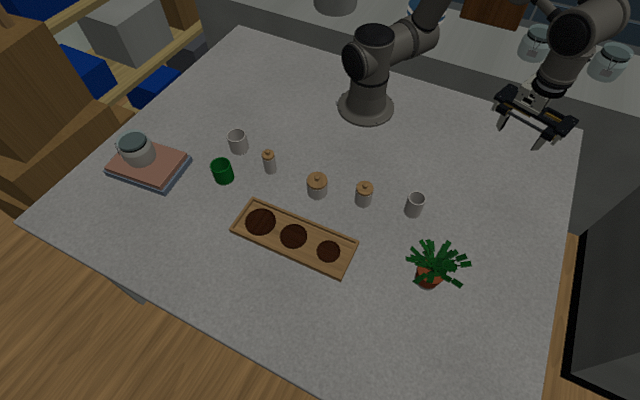

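View pics/side0.png

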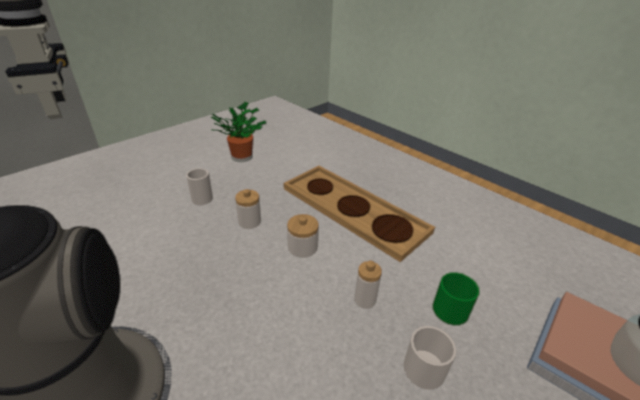

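The scene view shows the lidded canisters: small at (268,160), large at (317,185), medium at (364,193). The coasters are large (260,222), medium (293,236) and small (329,251). The open pots are at (237,141) and (415,205), and the green look-alike at (222,171). The side view agrees with this.

```bash
cat > m.py <<'E'
from h import *
def comps(c,m,umin=20):
    n,l,s,ce=cv2.connectedComponentsWithStats(m.astype(np.uint8)); return [(l==i) for i in range(1,n) if s[i,4]>umin]
def measure(c):
    P=pts(c); hsv=cv2.cvtColor(c['img'],cv2.COLOR_RGB2HSV).astype(int); H,S,V=hsv[...,0],hsv[...,1],hsv[...,2]
    inw=(P[...,0]>.2)&(P[...,0]<.9)&(abs(P[...,1])<.6)&(c['depth']>0)
    out=[]
    wood=inw&(H<25)&(S>70)&(P[...,2]>.05)&(P[...,2]<.11)&(V>60)
    for m in comps(c,wood):
        z=np.median(P[m][:,2]); zl=min((.066,.074,.082),key=lambda a:abs(a-z))
        k=m&(abs(P[...,2]-zl)<.005)
        q=np.argwhere(k)[:,::-1].astype(np.float32); (cu,cv),ax,_=cv2.fitEllipse(cv2.convexHull(q))
        w=ray(c,cu,cv,zl); out.append(('lid',m.sum(),z.round(4),w.round(4),'d',(max(ax)+1)/c['fx']*np.median(c['depth'][k])))
    dark=inw&(V<75)&(S>60)&(H<25)&(P[...,2]<.03)&(P[...,2]>.002)
    for m in comps(c,dark,80):
        q=np.argwhere(m)[:,::-1].astype(np.float32); (cu,cv),ax,_=cv2.fitEllipse(cv2.convexHull(q))
        out.append(('coaster',m.sum(),np.median(P[m][:,2]).round(4),ray(c,cu,cv,.016).round(4),'d',(max(ax)+1)/c['fx']*np.median(c['depth'][m])))
    tray=inw&(H<25)&(S>60)&(P[...,2]<.03)&(P[...,2]>.004)
    m=max(comps(c,tray),key=lambda a:a.sum()); q=np.array([ray(c,u,v,.02)[:2] for v,u in np.argwhere(m)])
    out.append(('tray',cv2.minAreaRect((q*1000).astype(np.float32))))
    # any white things / obstacles
    ob=inw&(P[...,2]>.03)&(P[...,2]<.2)
    for m in comps(c,ob,60): out.append(('obj',P[m].min(0).round(3),P[m].max(0).round(3)))
    return out
E
python3 - <<'E'
from m import *
for n in("scene0","side0"):
    print(n); [print(*o) for o in measure(pickle.load(open(n+'.pkl','rb')))]
E
```

```text
scene0
lid 106 0.0822 [ 0.4298 -0.1574  0.082 ] d 0.0403632
lid 285 0.0659 [0.4395 0.0208 0.066 ] d 0.063956685
lid 194 0.0741 [0.4069 0.163  0.074 ] d 0.052362587
lid 68 0.0651 [0.5749 0.3998 0.066 ] d 0.041320134
lid 59 0.065 [0.5839 0.4403 0.066 ] d 0.033801362
coaster 162 0.0154 [ 0.5727 -0.3268  0.016 ] d 1.036065
coaster 672 0.0136 [ 0.6194 -0.0756  0.016 ] d 0.095753215
coaster 542 0.0136 [0.6171 0.036  0.016 ] d 0.082829356
coaster 249 0.0127 [0.6815 0.0471 0.016 ] d 0.40985727
coaster 429 0.0137 [0.6145 0.1475 0.016 ] d 0.07037006
tray ((618.476318359375, 35.46649169921875), (135.89630126953125, 362.0598449707031), 1.219825267791748)
obj [ 0.521 -0.6    0.03 ] [ 0.689 -0.401  0.141]
obj [ 0.363 -0.339  0.03 ] [ 0.427 -0.274  0.069]
obj [ 0.41 -0.18  0.03] [ 0.45  -0.138  0.099]
obj [ 0.493 -0.308  0.03 ] [ 0.556 -0.245  0.069]
obj [ 0.406 -0.012  0.03 ] [0.47  0.051 0.084]
obj [0.379 0.138 0.03 ] [0.432 0.188 0.09 ]
obj [0.346 0.287 0.03 ] [0.398 0.338 0.078]
obj [0.487 0.347 0.031] [0.635 0.502 0.155]
side0
lid 252 0.0627 [0.5537 0.4122 0.066 ] d 0.075759396
lid 330 0.0724 [0.3971 0.1569 0.074 ] d 0.05337795
lid 599 0.0644 [0.4297 0.0146 0.066 ] d 0.06409123
lid 391 0.0805 [ 0.4201 -0.1622  0.082 ] d 0.040782914
coaster 306 0.0119 [0.6035 0.1407 0.016 ] d 0.06561897
coaster 521 0.0118 [0.6055 0.0295 0.016 ] d 0.07875293
coaster 858 0.0119 [ 0.608  -0.0816  0.016 ] d 0.09199909
tray ((603.1194458007812, 29.568939208984375), (144.79638671875, 365.6150207519531), 1.2607051134109497)
obj [0.484 0.347 0.03 ] [0.634 0.497 0.152]
obj [0.34  0.283 0.03 ] [0.392 0.337 0.074]
obj [0.374 0.135 0.03 ] [0.425 0.186 0.088]
obj [ 0.401 -0.014  0.03 ] [0.465 0.05  0.08 ]
obj [ 0.402 -0.18   0.03 ] [ 0.444 -0.14   0.096]
obj [ 0.487 -0.31   0.03 ] [ 0.552 -0.246  0.068]
obj [ 0.515 -0.535  0.03 ] [ 0.674 -0.405  0.121]
obj [ 0.357 -0.339  0.03 ] [ 0.422 -0.275  0.067]
```

The two views agree on relative offsets to about 2 mm, but their absolute x differs by about 10 mm. I'll move over the medium canister and use the wrist camera to settle that.

Emit:
arm_command(
  xyz=[
    [10,-15,0],
    [20,-30,0],
    [20,-30,0],
    [20,-30,0],
    [20,-30,0],
    [20,-30,0],
    [20,-30,0],
    [20,-30,0],
    [20,-30,0],
    [20,-30,0],
    [20,-30,0],
    [10,-20,0],
    [0,0,0],
    [0,0,0],
  ],
  spin=[1,2,2,2,2,2,2,2,2,2,0.5,0,0,0],
  jaw=1,
)

```text
time: 1.5
tool_pos: [0.3953, 0.1597, 0.4045]
tool_rot: [3.141, -0.001, 3.14]
contact_force: [-0.3, 1.1, 0.1]
opening: 0.0919
grip_force: 0.0
```

```bash
python3 - <<'E'
from m import *
o=observe(); print(o['time'],o['tool_pos'],o['tool_rot'],o['contact_force'])
c=snap('wrist','w1'); print(np.array(c['world_from_camera']).round(3))
try: [print(*o) for o in measure(c)]
except Exception as e: print(e)
E
```

```text
1.5 [0.39534158 0.15970714 0.40445795] [ 3.14128740e+00 -9.68221390e-04  3.13963778e+00] [-0.29677405  1.11753968  0.06531139]
[[ 0.003 -0.966 -0.258  0.325]
 [ 1.     0.003 -0.001  0.159]
 [ 0.001 -0.258  0.966  0.385]
 [ 0.     0.     0.     1.   ]]
lid 2030 0.0739 [0.3984 0.1629 0.074 ] d 0.05124362
lid 2567 0.0658 [0.4308 0.0213 0.066 ] d 0.0658572
lid 981 0.0811 [ 0.4218 -0.1533  0.082 ] d 0.04146046
coaster 737 0.0131 [0.6052 0.037  0.016 ] d 0.07790506
coaster 378 0.0138 [0.585  0.1436 0.016 ] d 0.05791305
tray ((567.0548095703125, 106.81770324707031), (213.73558044433594, 49.72346496582031), 89.79944610595703)
obj [0.34  0.287 0.03 ] [0.391 0.338 0.076]
obj [0.374 0.138 0.031] [0.425 0.188 0.09 ]
obj [ 0.401 -0.011  0.03 ] [0.461 0.052 0.081]
obj [ 0.403 -0.166  0.03 ] [ 0.442 -0.137  0.091]
```

View pics/w1.png

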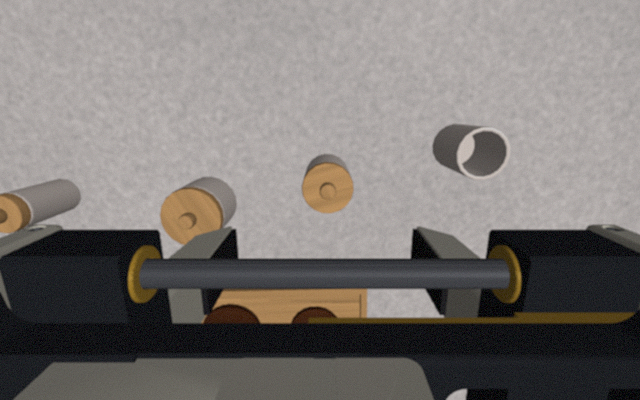

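The wrist view shows the medium lid at (328,187) under the open jaws, and puts it at (0.399, 0.163). That matches side in x and scene in y. Next I'll descend and grasp.

Emit:
arm_command(
  xyz=[
    [2,1,-15],
    [2,2,-25],
    [0,0,-30],
    [0,0,-30],
    [0,0,-30],
    [0,0,-20],
    [0,0,-15],
    [0,0,-10],
    [0,0,-10],
    [0,0,-5],
    [0,0,0],
    [0,0,0],
  ],
  spin=[0,0,0,0,0,0,0,0,0,0,0,0],
)

```text
time: 2.75
tool_pos: [0.3996, 0.1629, 0.2151]
tool_rot: [3.141, 0.001, 3.141]
contact_force: [0.6, 0.1, 0.3]
opening: 0.0917
grip_force: 0.0
```

Emit:
arm_command(
  xyz=[
    [0,0,0],
    [0,0,0],
    [0,0,0],
    [0,0,0],
    [0,0,0],
    [0,0,0],
    [0,0,0],
    [0,0,0],
    [0,0,0],
    [0,0,0],
  ],
  spin=[0,0,0,0,0,0,0,0,0,0],
  jaw=-1,
  squeeze=25,
)

```text
time: 3.75
tool_pos: [0.3995, 0.1628, 0.2148]
tool_rot: [3.141, 0.0, 3.141]
contact_force: [-0.6, 0.2, 1.8]
opening: 0.0516
grip_force: 25.0
```

Emit:
arm_command(
  xyz=[
    [0,0,10],
    [0,0,20],
    [0,0,25],
    [0,0,25],
    [14,-7,0],
    [25,-15,0],
    [30,-20,0],
    [35,-20,0],
    [35,-20,0],
    [30,-20,0],
    [25,-15,0],
    [15,-10,0],
    [0,0,0],
    [0,0,0],
    [0,0,0],
  ],
  spin=[0,0,0,0,0,0,0,0,0,0,0,0,0,0,0],
)

```text
time: 5.25
tool_pos: [0.6077, 0.0362, 0.2939]
tool_rot: [3.141, -0.002, 3.142]
contact_force: [0.5, -0.3, -2.3]
opening: 0.0515
grip_force: 25.0
```

```bash
python3 - <<'E'
from m import *
o=observe(); print(o['time'],o['tool_pos'],o['opening'])
for n in('scene','side','wrist'):
    print(n); c=snap(n,n+'1')
    [print(*o) for o in measure(c) if o[0] in('lid','coaster')]
E
python3 -c "
import cv2,numpy as np
a=cv2.imread('pics/scene1.png')[120:320,180:480];b=cv2.imread('pics/side1.png')[100:300,200:500]
cv2.imwrite('pics/c1.png',cv2.resize(np.vstack([a,b]),None,fx=1.5,fy=1.5))"
```

```text
5.25 [0.60774964 0.03615679 0.2939428 ] 0.051547413876969615
scene
lid 21 0.0812 [ 0.4386 -0.1673  0.082 ] d 0.024350494
lid 288 0.0658 [0.4398 0.0208 0.066 ] d 0.06498104
lid 68 0.0651 [0.5749 0.3998 0.066 ] d 0.04131816
lid 58 0.0645 [0.584  0.4404 0.066 ] d 0.033440277
coaster 662 0.0134 [ 0.6195 -0.0754  0.016 ] d 0.09507278
coaster 448 0.0135 [0.6175 0.0361 0.016 ] d 0.082783334
coaster 214 0.0136 [0.6813 0.0473 0.016 ] d 0.4046482
coaster 423 0.0136 [0.6146 0.1476 0.016 ] d 0.06984723
side
lid 249 0.0627 [0.5535 0.4124 0.066 ] d 0.07538377
lid 600 0.0643 [0.4298 0.0148 0.066 ] d 0.06374368
lid 391 0.0805 [ 0.4207 -0.1622  0.082 ] d 0.0404502
coaster 305 0.0119 [0.6035 0.1407 0.016 ] d 0.06557995
coaster 520 0.0118 [0.6055 0.0296 0.016 ] d 0.07852842
coaster 858 0.0118 [ 0.608  -0.0816  0.016 ] d 0.091903985
wrist
coaster 101 0.016 [ 0.6012 -0.0555  0.016 ] d 0.065458685
coaster 143 0.0147 [0.6038 0.1401 0.016 ] d 0.06211975
coaster 88 0.0149 [ 0.5971 -0.1     0.016 ] d 0.045025885
coaster 215 0.0146 [0.6078 0.1543 0.016 ] d 0.052912626
```

View pics/c1.png

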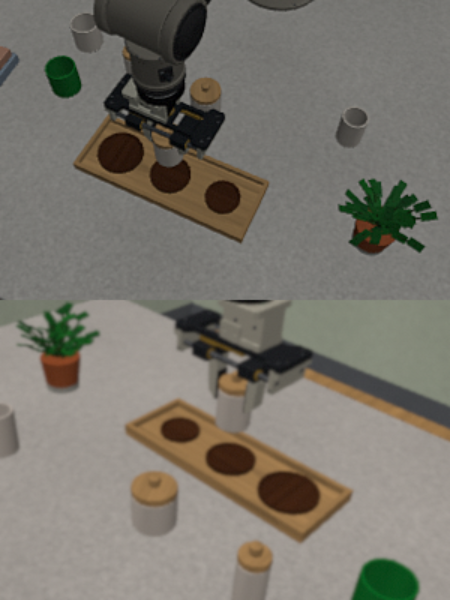

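The medium canister hangs over the middle (medium) coaster and lines up in both crops. Next I'll lower it.

Emit:
arm_command(
  xyz=[
    [0,0,-10],
    [0,0,-15],
    [0,0,-15],
    [0,0,-10],
    [0,0,-6],
    [0,0,-4],
    [0,0,-2],
    [0,0,-1],
    [0,0,-1],
    [0,0,0],
    [0,0,0],
    [0,0,0],
  ],
  spin=[0,0,0,0,0,0,0,0,0,0,0,0],
)

```text
time: 6.6
tool_pos: [0.6085, 0.0358, 0.2309]
tool_rot: [3.142, 0.0, 3.141]
contact_force: [0.6, 0.0, -3.1]
opening: 0.0519
grip_force: 25.0
```

Emit:
arm_command(
  xyz=[
    [0,0,-1],
    [0,0,0],
    [0,0,-1],
    [0,0,0],
    [0,0,0],
    [0,0,0],
  ],
  spin=[0,0,0,0,0,0],
)

```text
time: 7.2
tool_pos: [0.6085, 0.0358, 0.2288]
tool_rot: [3.141, 0.0, 3.141]
contact_force: [-0.4, -0.1, -3.5]
opening: 0.0515
grip_force: 25.0
```

Not touching yet; continuing in 1 mm steps.

Emit:
arm_command(
  xyz=[
    [0,0,-1],
    [0,0,0],
    [0,0,0],
    [0,0,0],
  ],
  spin=[0,0,0,0],
)

```text
time: 7.6
tool_pos: [0.6085, 0.0358, 0.2278]
tool_rot: [3.142, 0.0, 3.141]
contact_force: [-0.0, -0.2, -2.0]
opening: 0.0516
grip_force: 25.0
```

```bash
python3 - <<'E'
from m import *
for n in('side','scene'):
    c=snap(n,n+'2')
    P=pts(c); [print(*o) for o in measure(c) if o[0] in('lid','coaster')]
a=cv2.imread('pics/side2.png')[140:260,280:440]; cv2.imwrite('pics/c2.png',cv2.resize(a,None,fx=4,fy=4))
E
```

```text
lid 250 0.0626 [0.5532 0.4109 0.066 ] d 0.07909448
lid 218 0.0852 [0.6017 0.0373 0.082 ] d 0.046521056
lid 596 0.0643 [0.43   0.0151 0.066 ] d 0.063813105
lid 389 0.0805 [ 0.4206 -0.1622  0.082 ] d 0.040768404
coaster 300 0.0118 [0.6035 0.1405 0.016 ] d 0.06555316
coaster 183 0.013 [0.6054 0.0289 0.016 ] d 0.075989835
coaster 858 0.0118 [ 0.6079 -0.0815  0.016 ] d 0.091760546
lid 289 0.0657 [0.4398 0.021  0.066 ] d 0.064203784
lid 26 0.0969 [0.6074 0.027  0.082 ] d 0.035564028
lid 73 0.0869 [0.6276 0.0324 0.082 ] d 0.04230789
lid 69 0.0653 [0.5749 0.3998 0.066 ] d 0.041322954
lid 58 0.0646 [0.584  0.4404 0.066 ] d 0.0334355
coaster 540 0.0136 [ 0.6237 -0.0753  0.016 ] d 0.09301497
coaster 216 0.0142 [0.6182 0.0359 0.016 ] d 0.08086689
coaster 141 0.0127 [ 0.6829 -0.0129  0.016 ] d 0.26395285
coaster 423 0.0136 [0.6146 0.1476 0.016 ] d 0.070069425
```

View pics/c2.png

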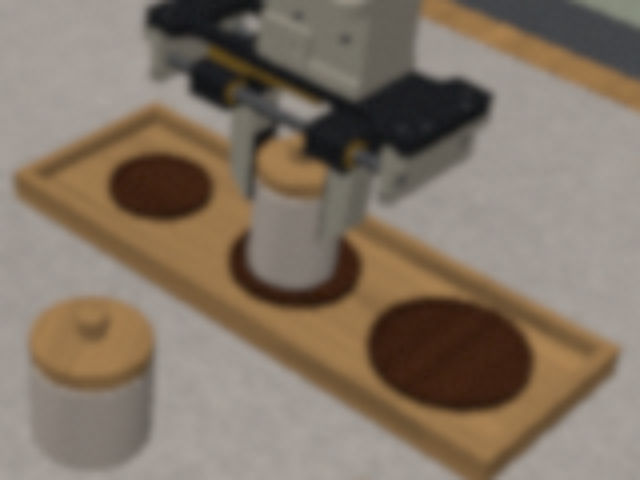

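The canister base sits centred in the medium coaster, at z +13 mm with the load coming off. I'll release and go up.

Emit:
arm_command(
  xyz=[
    [0,0,-0.5],
    [0,0,0],
    [0,0,0],
  ],
  spin=[0,0,0],
)

```text
time: 8.0
tool_pos: [0.6085, 0.0358, 0.2278]
tool_rot: [3.142, 0.001, 3.141]
contact_force: [-2.4, -0.4, 4.4]
opening: 0.0512
grip_force: 25.0
```

Emit:
arm_command(
  xyz=[
    [0,0,0],
    [0,0,0],
    [0,0,0],
    [0,0,0],
    [0,0,0],
    [0,0,0],
    [0,0,0],
    [0,0,5],
    [0,0,10],
    [0,0,20],
    [0,0,30],
    [0,0,40],
    [0,0,40],
    [0,0,20],
    [0,0,0],
    [0,0,0],
  ],
  spin=[0,0,0,0,0,0,0,0,0,0,0,0,0,0,0,0],
  jaw=1,
)

```text
time: 9.6
tool_pos: [0.6082, 0.0359, 0.3925]
tool_rot: [3.142, 0.001, 3.141]
contact_force: [0.5, 0.2, -0.3]
opening: 0.0915
grip_force: 0.0
```

Next is the large canister at (0.432, 0.021).

Emit:
arm_command(
  xyz=[
    [-12,0,0],
    [-25,0,0],
    [-30,-3,0],
    [-30,-4,0],
    [-30,-4,0],
    [-25,-4,0],
    [-15,0,0],
    [-9,0,-10],
    [0,0,-25],
    [0,0,-35],
    [0,0,-35],
    [0,0,-30],
    [0,0,-20],
    [0,0,-15],
    [0,0,-10],
    [0,0,-4],
    [0,0,0],
    [0,0,0],
  ],
  spin=[0,0,0,0,0,0,0,0,0,0,0,0,0,0,0,0,0,0],
)

```text
time: 11.4
tool_pos: [0.4326, 0.0208, 0.2086]
tool_rot: [-3.142, 0.001, 3.141]
contact_force: [0.1, 0.9, 0.7]
opening: 0.092
grip_force: 0.0
```

Emit:
arm_command(
  xyz=[
    [0,0,0],
    [0,0,0],
    [0,0,0],
    [0,0,0],
    [0,0,0],
    [0,0,0],
    [0,0,0],
    [0,0,0],
    [0,0,0],
  ],
  spin=[0,0,0,0,0,0,0,0,0],
  jaw=-1,
)

```text
time: 12.3
tool_pos: [0.4326, 0.0207, 0.2085]
tool_rot: [-3.141, 0.001, 3.141]
contact_force: [-1.4, -2.6, 5.8]
opening: 0.0634
grip_force: 25.0
```

Emit:
arm_command(
  xyz=[
    [0,0,10],
    [0,0,25],
    [0,0,30],
    [0,0,30],
    [0,0,15],
    [14,-8,0],
    [25,-14,0],
    [30,-16,0],
    [30,-16,0],
    [30,-16,0],
    [25,-14,0],
    [15,-8,0],
    [10,-4,0],
    [0,0,0],
    [0,0,0],
  ],
  spin=[0,0,0,0,0,0,0,0,0,0,0,0,0,0,0],
)

```text
time: 13.8
tool_pos: [0.6109, -0.0749, 0.3176]
tool_rot: [3.141, -0.002, 3.141]
contact_force: [-0.3, 0.5, -3.8]
opening: 0.0635
grip_force: 25.0
```

Emit:
arm_command(
  xyz=[
    [0,0,-10],
    [0,0,-25],
    [0,0,-25],
    [0,0,-15],
    [0,0,-10],
    [0,0,-4],
    [0,0,-3],
    [0,0,-2],
    [0,0,-1],
    [0,0,-1],
    [0,0,0],
    [0,0,0],
  ],
  spin=[0,0,0,0,0,0,0,0,0,0,0,0],
)

```text
time: 15.0
tool_pos: [0.6115, -0.0752, 0.2225]
tool_rot: [3.142, 0.0, 3.141]
contact_force: [0.8, -0.1, -3.6]
opening: 0.0633
grip_force: 25.0
```

```bash
python3 - <<'E'
from m import *
for n in('side','scene'): snap(n,n+'3')
a=cv2.imread('pics/side3.png')[150:270,290:450];b=cv2.imread('pics/scene3.png')[180:300,210:370]; cv2.imwrite('pics/c3.png',cv2.resize(np.hstack([a,b]),None,fx=2.5,fy=2.5))
E
```

```text
(no output)
```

View pics/c3.png

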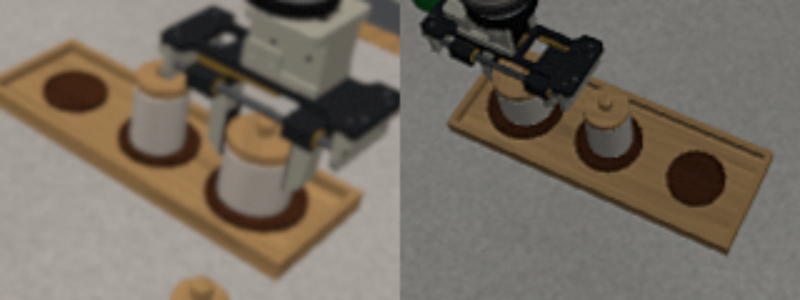

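The medium canister stands centred in its coaster. The large one is over its own coaster, about 1 mm above the floor of the recess.

Emit:
arm_command(
  xyz=[
    [0,0,-1],
    [0,0,0],
    [0,0,-0.5],
    [0,0,0],
    [0,0,0],
  ],
  spin=[0,0,0,0,0],
)

```text
time: 15.6
tool_pos: [0.6115, -0.0752, 0.2216]
tool_rot: [-3.141, 0.001, 3.141]
contact_force: [-2.0, 0.5, 5.4]
opening: 0.0633
grip_force: 25.0
```

Emit:
arm_command(
  xyz=[
    [0,0,0],
    [0,0,0],
    [0,0,0],
    [0,0,0],
    [0,0,0],
    [0,0,0],
    [0,0,5],
    [0,0,10],
    [0,0,20],
    [0,0,30],
    [0,0,40],
    [0,0,40],
    [0,0,20],
    [0,0,0],
  ],
  spin=[0,0,0,0,0,0,0,0,0,0,0,0,0,0],
  jaw=1,
)

```text
time: 17.0
tool_pos: [0.6117, -0.0752, 0.3907]
tool_rot: [-3.14, 0.008, 3.141]
contact_force: [0.4, 0.9, 0.2]
opening: 0.0921
grip_force: 0.0
```

Emit:
arm_command(
  xyz=[
    [-15,-6,0],
    [-25,-11,0],
    [-30,-13,0],
    [-30,-13,0],
    [-30,-13,0],
    [-25,-11,0],
    [-20,-9,0],
    [-10,-4,0],
    [-4,-2,0],
    [0,0,0],
    [0,0,0],
  ],
  spin=[0,0,0,0,0,0,0,0,0,0,0],
)

```text
time: 18.1
tool_pos: [0.4231, -0.157, 0.3856]
tool_rot: [3.141, 0.0, 3.141]
contact_force: [0.5, -0.2, -0.1]
opening: 0.0915
grip_force: 0.0
```

```bash
python3 - <<'E'
from m import *
c=snap('wrist','w4'); print(observe()['tool_pos'])
try: [print(*o) for o in measure(c) if o[0]!='coaster']
except Exception as e: print(e)
E
```

```text
[ 0.42310039 -0.15696942  0.38559493]
lid 1428 0.082 [ 0.422  -0.1592  0.082 ] d 0.039386142
tray ((578.84814453125, -77.37322235107422), (135.95057678222656, 38.690711975097656), 89.89867401123047)
obj [ 0.357 -0.337  0.03 ] [ 0.42  -0.273  0.068]
obj [ 0.403 -0.178  0.03 ] [ 0.442 -0.14   0.097]
obj [ 0.497 -0.254  0.03 ] [ 0.513 -0.246  0.049]
obj [ 0.531 -0.271  0.044] [ 0.549 -0.249  0.068]
obj [ 0.579 -0.099  0.03 ] [ 0.59  -0.053  0.046]
```

Emit:
arm_command(
  xyz=[
    [0,-2,-10],
    [0,0,-25],
    [0,0,-35],
    [0,0,-35],
    [0,0,-25],
    [0,0,-15],
    [0,0,-10],
    [0,0,-6],
    [0,0,-4],
    [0,0,0],
    [0,0,0],
  ],
  spin=[0,0,0,0,0,0,0,0,0,0,0],
)

```text
time: 19.25
tool_pos: [0.4227, -0.1593, 0.2212]
tool_rot: [-3.141, 0.001, 3.141]
contact_force: [0.3, 0.1, 0.3]
opening: 0.0921
grip_force: 0.0
```

Emit:
arm_command(
  xyz=[
    [0,0,0],
    [0,0,0],
    [0,0,0],
    [0,0,0],
    [0,0,0],
    [0,0,0],
    [0,0,0],
    [0,0,0],
    [0,0,0],
    [0,0,0],
    [0,0,0],
    [0,0,0],
  ],
  spin=[0,0,0,0,0,0,0,0,0,0,0,0],
  jaw=-1,
)

```text
time: 20.45
tool_pos: [0.4224, -0.1592, 0.2207]
tool_rot: [3.142, 0.0, 3.141]
contact_force: [-0.6, -0.8, -0.7]
opening: 0.0392
grip_force: 25.0
```

Emit:
arm_command(
  xyz=[
    [0,0,10],
    [0,0,25],
    [0,0,35],
    [0,0,35],
    [0,0,15],
    [9,15,0],
    [15,25,0],
    [20,35,0],
    [20,35,0],
    [20,35,0],
    [20,35,0],
    [20,35,0],
    [20,35,0],
    [18,28,0],
    [14,18,0],
    [8,10,0],
    [0,0,0],
    [0,0,0],
    [0,0,0],
  ],
  spin=[0,0,0,0,0,0,0,0,0,0,0,0,0,0,0,0,0,0,0],
)

```text
time: 22.35
tool_pos: [0.606, 0.1461, 0.3409]
tool_rot: [-3.141, -0.001, 3.14]
contact_force: [0.2, 0.0, -1.2]
opening: 0.0393
grip_force: 25.0
```

Emit:
arm_command(
  xyz=[
    [0,0,-10],
    [0,0,-25],
    [0,0,-25],
    [0,0,-20],
    [0,0,-10],
    [0,0,-6],
    [0,0,-4],
    [0,0,-2],
    [0,0,-1],
    [0,0,0],
    [0,0,0],
    [0,0,0],
  ],
  spin=[0,0,0,0,0,0,0,0,0,0,0,0],
)

```text
time: 23.55
tool_pos: [0.6065, 0.1468, 0.2381]
tool_rot: [3.141, 0.001, 3.141]
contact_force: [0.0, -0.7, -1.5]
opening: 0.0396
grip_force: 25.0
```

```bash
python3 - <<'E'
from m import *
for n in('side','scene'): snap(n,n+'5')
a=cv2.imread('pics/side5.png')[150:270,270:430];b=cv2.imread('pics/scene5.png')[180:300,220:380]; cv2.imwrite('pics/c5.png',cv2.resize(np.hstack([a,b]),None,fx=2.5,fy=2.5))
E
```

```text
(no output)
```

View pics/c5.png

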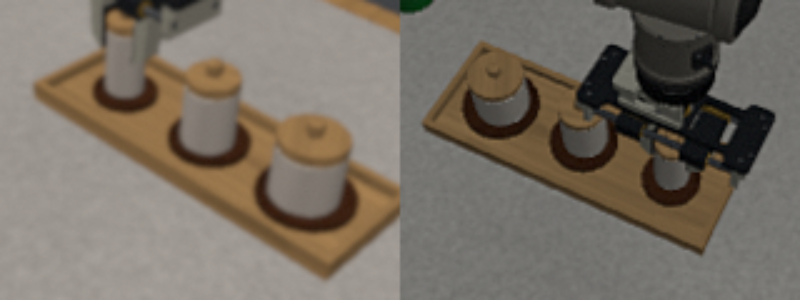

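The small canister is over its coaster, still about 4 mm up. The other two are standing in place.

Emit:
arm_command(
  xyz=[
    [0,0,-1],
    [0,0,-1],
    [0,0,-1],
    [0,0,-0.5],
    [0,0,0],
    [0,0,-0.5],
    [0,0,0],
    [0,0,0],
  ],
  spin=[0,0,0,0,0,0,0,0],
)

```text
time: 24.45
tool_pos: [0.6065, 0.1468, 0.2338]
tool_rot: [3.141, 0.0, 3.141]
contact_force: [-0.2, 0.0, -0.9]
opening: 0.0398
grip_force: 25.0
```

Emit:
arm_command(
  xyz=[
    [0,0,-0.5],
    [0,0,0],
    [0,0,0],
  ],
  spin=[0,0,0],
)

```text
time: 24.75
tool_pos: [0.6065, 0.1468, 0.2338]
tool_rot: [3.141, 0.001, 3.141]
contact_force: [-1.4, -0.4, 4.4]
opening: 0.0395
grip_force: 25.0
```

Touching. I'll release and retreat upward.

Emit:
arm_command(
  xyz=[
    [0,0,0],
    [0,0,0],
    [0,0,0],
    [0,0,0],
    [0,0,0],
    [0,0,0],
    [0,0,0],
    [0,0,5],
    [0,0,10],
    [0,0,20],
    [0,0,30],
    [0,0,40],
    [0,0,40],
    [0,0,20],
    [0,0,0],
    [0,0,0],
  ],
  spin=[0,0,0,0,0,0,0,0,0,0,0,0,0,0,0,0],
  jaw=1,
)

```text
time: 26.35
tool_pos: [0.6062, 0.1468, 0.3985]
tool_rot: [3.141, 0.001, 3.141]
contact_force: [-0.2, 0.2, 0.1]
opening: 0.0918
grip_force: 0.0
```

Emit:
arm_command(
  xyz=[
    [-15,0,0],
    [-30,0,0],
    [-30,0,0],
    [-30,0,0],
    [-30,0,0],
    [-15,0,0],
    [0,0,0],
    [0,0,0],
    [0,0,0],
  ],
  spin=[0,0,0,0,0,0,0,0,0],
)

```text
time: 27.25
tool_pos: [0.4572, 0.1468, 0.3977]
tool_rot: [-3.142, -0.001, 3.141]
contact_force: [0.0, 0.2, -0.2]
opening: 0.0921
grip_force: 0.0
```

```bash
python3 - <<'E'
from m import *
for n in('side','scene'):
    c=snap(n,n+'6'); [print(*o) for o in measure(c) if o[0] in('lid','obj')]
a=cv2.imread('pics/side6.png');b=cv2.imread('pics/scene6.png'); cv2.imwrite('pics/c6.png',np.hstack([a[80:400,150:550],b[100:420,180:580][:320].copy() if 0 else cv2.copyMakeBorder(b[100:400,180:580],0,20,0,0,cv2.BORDER_CONSTANT)]))
E
```

```text
lid 245 0.0629 [0.5534 0.4122 0.066 ] d 0.0762219
lid 162 0.0932 [0.6132 0.1524 0.082 ] d 0.03819239
lid 295 0.0853 [0.6074 0.0339 0.082 ] d 0.053288423
lid 522 0.0773 [ 0.6108 -0.0771  0.074 ] d 0.066090815
obj [0.483 0.344 0.03 ] [0.631 0.499 0.153]
obj [0.586 0.125 0.03 ] [0.627 0.164 0.108]
obj [0.34  0.284 0.03 ] [0.392 0.337 0.074]
obj [0.582 0.008 0.03 ] [0.635 0.059 0.101]
obj [ 0.579 -0.109  0.03 ] [ 0.646 -0.045  0.092]
obj [ 0.486 -0.31   0.03 ] [ 0.552 -0.245  0.066]
obj [ 0.515 -0.534  0.03 ] [ 0.675 -0.405  0.121]
obj [ 0.357 -0.339  0.03 ] [ 0.421 -0.275  0.067]
lid 351 0.0793 [ 0.6191 -0.0734  0.082 ] d 0.06622383
lid 248 0.0873 [0.6133 0.0357 0.082 ] d 0.05248203
lid 165 0.0953 [0.6142 0.1469 0.082 ] d 0.040381808
lid 67 0.065 [0.5741 0.4005 0.066 ] d 0.039316848
lid 57 0.0648 [0.5839 0.4403 0.066 ] d 0.033803467
obj [ 0.521 -0.6    0.03 ] [ 0.689 -0.4    0.141]
obj [ 0.363 -0.339  0.03 ] [ 0.428 -0.272  0.068]
obj [ 0.493 -0.309  0.03 ] [ 0.557 -0.245  0.072]
obj [0.344 0.287 0.03 ] [0.397 0.338 0.08 ]
obj [ 0.586 -0.108  0.031] [ 0.649 -0.044  0.095]
obj [0.587 0.012 0.03 ] [0.64  0.061 0.104]
obj [0.594 0.128 0.03 ] [0.632 0.167 0.112]
obj [0.487 0.347 0.03 ] [0.635 0.502 0.157]
```

View pics/c6.png

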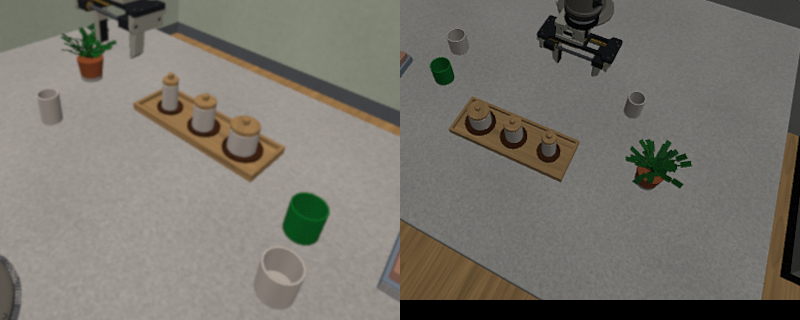

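All three canisters stand in their own coasters, with lid heights 13 mm up as they should be. The pots, plant and green pot are unmoved.

```bash
python3 -c "
from cell import *
print(hand_in())"
```

```text
the job is handed in; nothing more can be done
None
```

The three lidded canisters stand upright in their matching coasters, the two open pots, plant and green look-alike are where they were, and the job is handed in at about 27 s.

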